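Zero the kitchen scale with the dish on it

ROBOT

A 6-joint arm with a two-finger parallel gripper is mounted at the origin on a cart in front of the work surface, level with it; the furniture and walls round the work are solid. World frame = base frame: x ahead of the robot, y to its left, z up, the work surface at z = 0. Lengths are in m, angles in rad, forces in N, time in s.
With the tool pointing down it reaches from about 0.275 to 0.825 m from the base axis. Payload 4.9 kg.
Tool frame: the origin (TCP) lies midway between the tips of the shut fingers; the grasp point (between the pads) lies 19 mm behind it; z points along the fingers, y is the line along which they close (so a half turn about z gives the same grasp; the last joint's range is limited). The gripper opens to 85 mm and grips with 20 to 120 N. Pads are 22 mm wide; open, the fingers measure 114 mm over their backs; the gripper's body (76 mm by 85 mm) begins 54 mm behind the grasp point. The pads swing forward as they close: fully open they stand 13 mm farther back than shut.
Start: joints at [1.094, 0.326, -0.193, 1.052, 0, 1.437], TCP at [0.185, 0.518, 0.231] pointing down, gripper open.
Joint ranges: [-2.65, 2.65], [-0.97, 1.79], [-1.3, 1.35], [-1.93, 2.1], [-1.47, 1.37], [-3.14, 3.14]. Speed limits (rad/s): [2.57, 2.57, 3.14, 3.14, 3.14, 3.14].

INTERFACE

Orientations are given as a unit quaternion [x, y, z, w].
In Python, from workcell import move_ptp, move_l, set_joints, gripper_to, dwell, inverse_kinematics, get_state, grab_frame, PlanningError, close_job gives the robot as it stands. The module is installed in compiled form; this text tells all that it offers. Calls block until the motion is done:
- move_ptp(position, orientation): joint-space move of the TCP to a pose.
- move_l(position, feed=0.15, ori=None, f_stop=None): straight line of the TCP; ori=None keeps the orientation; feed is the mean speed in m/s. With f_stop (N) it stops when the force on the tool has changed by that much, and returns True; else False.
- set_joints(angles): joint-space move.
- gripper_to(opening): opening from 0.0 (shut) to 1.0 (fully open); the grip force is fixed at half the most; returns when the fingers have stopped.
- dwell(seconds).
- inverse_kinematics(position, orientation): joint angles nearest the present ones, or None.
- get_state(): the state.
- grab_frame(name): name is "side" or "top"; returns a dict with "pixels" (384x512x3 uint8, red, green, blue), "range_z" (384x512 float32, m along the optical axis (not along the pixel's ray), 0 where there is no reading), "camera_matrix" (3x3 intrinsics, pixels), "distortion" ([k1, k2, p1, p2, k3] as OpenCV has them; the pictures are not rectified), "position" and "attitude" of the camera in the world. Camera axes: x right, y down, z forward; pixel columns grow to the right and rows downward; lengths in m; the calibration is good to about 2 mm. A picture is of the moment at which its call begins.
A pose or a line that the arm cannot do raises PlanningError and nothing moves.
- close_job(): hands the job in; it is judged then, once.
The state is a dict: "clock": time; "qpos": joint angles; "joint_velocities": joint speeds; "joint_torque": joint torques, N m; "ee_pos": TCP position; "orientation": TCP orientation; "force": force on the tool from outside, world axes, zero at the start; "wrist_torque": the same for the moment, N m; "grip_width": opening from 0.0 (shut) to 1.0 (fully open); "finger_force": force on a finger pad.
Only numpy, scipy, OpenCV 4.12 (cv2) and the standard library are available. Lean on these libraries where they do the work, as an engineer would, in place of code of your own. Each camera call takes 0.05 s, during which the arm holds its last target. There are 200 camera calls.

TASK

Zero the kitchen scale with its dish in place: with the fingertips, gently press the long bar-shaped key on its front strip fully down, keep it down for about two seconds, then let it spring back up and take the hand away. Do not press the round key or the square key beside it, and leave the dish, the salt shaker, the onion and the peeler where they are; nothing is to be picked up.

Things in the scene. Friction and masses are not known exactly. Their poses are not given: they have to be found in the camera images.
- scale: Flat white kitchen scale, fixed, 250 mm front to back (x), 220 mm wide (y). Origin: centre of its underside; +x to its back, +y to its left as the robot sees it. White face 24 mm up; steel weighing plate at the rear, top 34 mm up. Ahead of the plate a blank dark display, then, 98 mm ahead of the origin (x = -98 mm), three grey keys in a row at y = -64, 0, +64 mm; which key has which place varies.
- bar_key_base: The long bar-shaped key with its thin steel rim: the key to press. Its cap is 48 mm long along the row (y) and 18 mm along x. The body's origin is the centre of the key's foot, on the scale's upper face; z up, its x and y run parallel to the scale's.
- bar_key_top (a point): Centre of the top face of the bar-shaped key; 11 mm above the scale's white face (35 mm above the worktop) when up, 29 mm when fully down. Moves with the key.
- bar_key (a joint): Travel of the bar-shaped key. 0 = fully up (at rest), 0.006 m = fully down. Sprung: about 2 N starts it moving, about 4.5 N bottoms it; it springs back when released.
- round_key_top (a point): Centre of the top face of the round key (24 mm across, as tall as the bar key), not to be pressed.
- round_key (a joint): Travel of the round key. 0 = fully up (at rest), 0.006 m = fully down. Sprung: about 2 N starts it moving, about 4.5 N bottoms it; it springs back when released.
- square_key_top (a point): Centre of the top face of the square key (21 x 21 mm, as tall as the bar key), not to be pressed.
- square_key (a joint): Travel of the square key. 0 = fully up (at rest), 0.006 m = fully down. Sprung: about 2 N starts it moving, about 4.5 N bottoms it; it springs back when released.
- dish: White open ceramic dish, 144 mm across the rim, 45 mm tall, standing loose on the steel plate (rim 79 mm above the worktop). Origin: centre of its underside. Note: a wall cabinet hangs over the rear of the worktop, its underside about 460 mm up; keep the wrist and elbow out from under it.
- salt_shaker_mid (a point): Centre (half-way up, 45 mm) of the glass salt shaker, 44 mm across, 90 mm tall, standing loose to the left of the scale.
- onion_mid (a point): Centre (47 mm up) of the yellow onion, 82 mm across, 94 mm tall, loose to the right of the scale.
- peeler_mid (a point): Centre (9 mm up) of the peeler with yellow handle, 170 x 25 x 18 mm, lying loose in front of the scale, lengthwise roughly along its front edge.
There are look-alikes about, which are no part of the job. There is more than one size of the dish; the one meant has the size given above.

How it is judged:
On the way, in this order (a step that is already met when the one before it is completed fails the run):
1. the bar-shaped key is held down by the fingers for a second and a half (value of joint bar_key above 0.004 m and contact force between the fingers and bar_key_base above 0.5 N), for 1.5 s.
2. the bar-shaped key has been let go and is up again (value of joint bar_key below 0.001 m), for 0.2 s.
At the end, for the whole second after the job is handed in: All three keys are up (within 1 mm); the dish is at rest, upright on the plate, within 12 mm of where it stood; the salt shaker, onion and peeler are within 20 mm of where they were (value of joint each of bar_key, round_key, square_key below 0.001 m and distance of dish from where it was at the start of the episode below 0.012 m and angle between dish's own z axis and vertical below 0.1 rad and linear speed of dish below 0.02 m/s and distance of each of salt_shaker_mid, onion_mid, peeler_mid from where it was at the start of the episode below 0.02 m); the robot touches nothing.
It fails at once if the round or the square key is pressed (more than 2.5 mm) (value of joint any of round_key, square_key above 0.0025 m).
It fails at once if the bar-shaped key or the scale is pressed harder than 30 N (contact force between any of the fingers, the arm and bar_key_base above 30 N or contact force between any of the fingers, the arm and scale above 30 N).
It fails at once if the dish is shifted or lifted more than 12 mm (distance of dish from where it was at the start of the episode above 0.012 m).
It fails at once if the salt shaker, onion or peeler is shifted or lifted more than 20 mm (distance of any of salt_shaker_mid, onion_mid, peeler_mid from where it was at the start of the episode above 0.02 m).
It also fails if it takes over 40 s, if anything falls off the work surface, if the arm or the gripper's body presses on something with over 40 N, if the wrist force passes 120 N, or if a joint passes its speed limit or range.

## Working session

There is one attempt and no reset: what is moved stays moved. The work goes in short steps, each a Python script; the robot and the scene stay as the last script left them, time stands still between calls to the robot, and variables do not carry over. Pictures are saved under pics/ and viewed, at most 10 in all, crops included, and the job is handed in when it is done.

```bash
mkdir -p pics; python3 - <<'E'
from workcell import *
import cv2,pickle
for n in("top","side"):
    f=grab_frame(n);pickle.dump(f,open(f"{n}.pkl","wb"))
    cv2.imwrite(f"pics/{n}0.png",f["pixels"][:,:,::-1]);print(n,f["position"],f["attitude"],f["camera_matrix"],f["distortion"])
s=get_state();print(s["clock"],s["ee_pos"],s["orientation"],s["force"])
E
```

```text
top [0.35597865 0.03230614 1.16500594] [-0.70171511  0.70775228 -0.05849693  0.05710279] [[429.78737244   0.         253.05282619]
 [  0.         429.78737244 198.61461572]
 [  0.           0.           1.        ]] [0.04760697 0.         0.         0.         0.        ]
side [-0.0335237   0.16709437  0.67384739] [-0.57890736  0.72731775 -0.28975991  0.22784723] [[356.75249363   0.         262.23903555]
 [  0.         356.75249363 189.93358311]
 [  0.           0.           1.        ]] [-0.02473265  0.          0.          0.          0.        ]
0.1 [0.18462003 0.51755975 0.23058324] [ 1.70559182e-01  9.85347139e-01 -7.27732235e-04 -2.27741076e-04] [ 0.20797875 -0.0235678  -0.9593927 ]
```

View pics/top0.png

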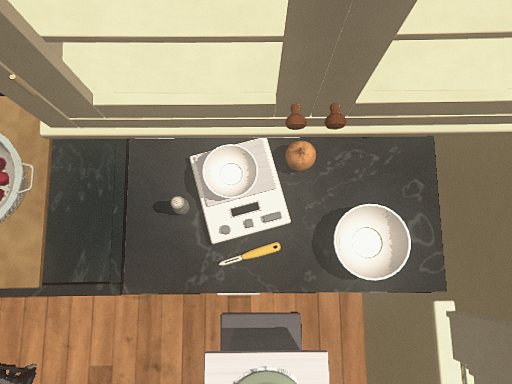

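View pics/side0.png

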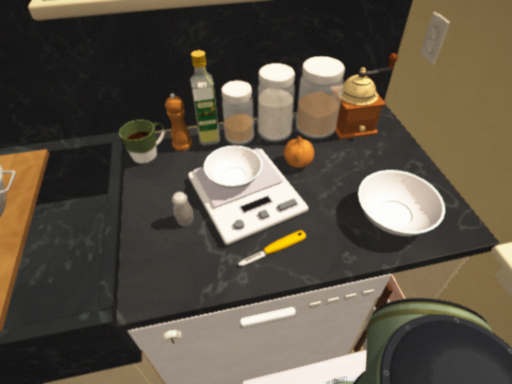

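The top view shows the scale at about (240,190), with the round key at (224,230), the square key at (248,223) and the bar key at (271,217) on the right. The peeler is at (250,254), the onion at (300,156) and the shaker at (179,205). The side view agrees: keys at (238,224), (264,214) and (287,205).

```bash
cat > h.py <<'E'
import numpy as np,cv2
from scipy.spatial.transform import Rotation as R
def cast(f,uv,z):
    p=cv2.undistortPoints(np.array(uv,float).reshape(-1,1,2),f["camera_matrix"],f["distortion"]).reshape(-1,2)
    d=R.from_quat(f["attitude"]).apply(np.c_[p,np.ones(len(p))]);c=np.array(f["position"])
    return c+d*((z-c[2])/d[:,2])[:,None]
def depthpt(f,u,v):
    z=f["range_z"][v,u];p=cv2.undistortPoints(np.array([[[u,v]]],float),f["camera_matrix"],f["distortion"])[0,0]
    return np.array(f["position"])+R.from_quat(f["attitude"]).apply([p[0]*z,p[1]*z,z])
E
python3 - <<'E'
from h import *;import pickle
for n,box in(("top",(205,205,290,242)),("side",(222,190,305,236))):
    f=pickle.load(open(n+".pkl","rb"));im=f["pixels"]
    x0,y0,x1,y1=box
    g=im[y0:y1,x0:x1].max(2);print(n)
    m=((g>75)&(g<175)).astype(np.uint8)
    cs,_=cv2.findContours(m,cv2.RETR_EXTERNAL,cv2.CHAIN_APPROX_NONE)
    for c in cs:
        if cv2.contourArea(c)<25: continue
        r=cv2.minAreaRect(c);ctr=np.array(r[0])+[x0,y0]
        print(ctr.round(1),cv2.contourArea(c),np.round(r[1],1),cast(f,ctr,.035).round(4),depthpt(f,*ctr.round().astype(int)).round(3))
    cv2.imwrite(f"pics/{n}crop.png",cv2.resize(np.vstack([im[y0:y1,x0:x1,::-1],cv2.cvtColor(m*255,cv2.COLOR_GRAY2BGR)]),None,fx=6,fy=6,interpolation=0))
E
```

```text
top
[225. 229.] 55.0 [8. 8.] [[0.4621 0.1038 0.035 ]] [0.462 0.104 0.034]
[255.5 232. ] 580.0 [18. 67.] [[0.4535 0.0236 0.035 ]] [0.455 0.022 0.014]
[247.5 223. ] 54.5 [8. 9.] [[0.4775 0.0445 0.035 ]] [0.477 0.043 0.037]
[270.9 216.7] 110.0 [ 7.1 19.5] [[ 0.4936 -0.0176  0.035 ]] [ 0.493 -0.018  0.036]
[244.7 208.8] 133.5 [ 8.2 28.1] [[0.5153 0.0516 0.035 ]] [0.516 0.051 0.026]
side
[237.8 225.3] 64.5 [ 8.5 10.6] [[0.4575 0.1071 0.035 ]] [0.459 0.106 0.034]
[275.8 223.6] 55.5 [ 1.9 61.8] [[0.4429 0.0226 0.035 ]] [0.468 0.014 0.   ]
[263.  214.5] 52.5 [ 7. 10.] [[0.4752 0.0446 0.035 ]] [0.478 0.044 0.033]
[286.3 205. ] 104.5 [ 6.5 20.2] [[ 0.4912 -0.0157  0.035 ]] [ 0.492 -0.015  0.034]
[255.6 203.8] 174.5 [ 7.  30.3] [[0.5111 0.0543 0.035 ]] [0.518 0.052 0.025]
[232.5 194.5] 114.5 [ 9. 21.] [[0.5527 0.1026 0.035 ]] [0.556 0.103 0.033]
```

View pics/topcrop.png

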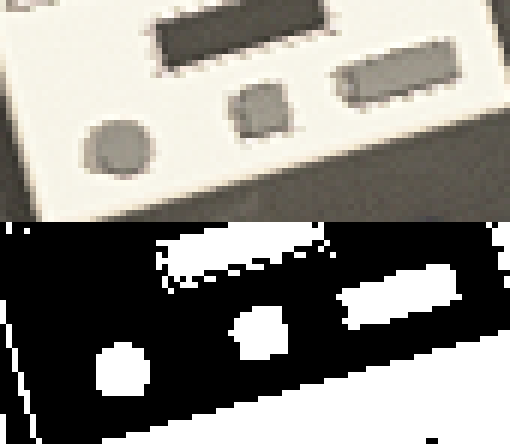

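```bash
python3 - <<'E'
from h import *;import pickle
from workcell import *
f=pickle.load(open("top.pkl","rb"))
print("cab edge",cast(f,[[250,134],[250,126]],.46).round(3), [depthpt(f,250,v).round(3) for v in (120,128,131,136)])
a=np.arctan2(.031,.1215);ya=np.array([-np.sin(a),np.cos(a),0]);z=np.array([0,0,-1.])
cur=R.from_quat(get_state()["orientation"]).as_matrix();print(cur[:,1],a)
qs=[R.from_matrix(np.c_[np.cross(s*ya,z),s*ya,z]).as_quat() for s in(1,-1)]
P=[.492,-.0165,.15]
for q in qs: print(q,inverse_kinematics(P,q))
gripper_to(0.0)
q=min([q for q in qs if inverse_kinematics(P,q) is not None],key=lambda q:abs(inverse_kinematics(P,q)[5]))
move_ptp(P,q);move_l([.492,-.0165,.06],feed=.1)
s=get_state();print(s["clock"],s["ee_pos"],s["qpos"],s["force"])
f2=grab_frame("side");cv2.imwrite("pics/s2.png",cv2.resize(f2["pixels"][120:280,170:370,::-1],None,fx=3.5,fy=3.5))
E
```

```text
cab edge [[0.584 0.035 0.46 ]
 [0.598 0.035 0.46 ]] [array([0.588, 0.034, 0.518]), array([0.586, 0.034, 0.486]), array([0.581, 0.035, 0.484]), array([0.576, 0.035, 0.474])]
[ 0.33611967  0.94181807 -0.00151182] 0.24981421537927867
[-0.12458257  0.99220924  0.          0.        ] [-0.18359614  0.29531158 -0.46243928  0.81304547  0.         -0.43341036]
[ 0.99220924  0.12458257  0.         -0.        ] [-0.18359614  0.29531158 -0.46243928  0.81304547  0.          2.7081823 ]
4.1417 [ 0.49248322 -0.01652008  0.06047193] [-1.83474521e-01  4.13846658e-01 -5.64571330e-01  5.91475661e-01
  3.03625792e-05 -4.33419747e-01] [-0.244823   -0.06500875 -0.36625223]
```

View pics/s2.png

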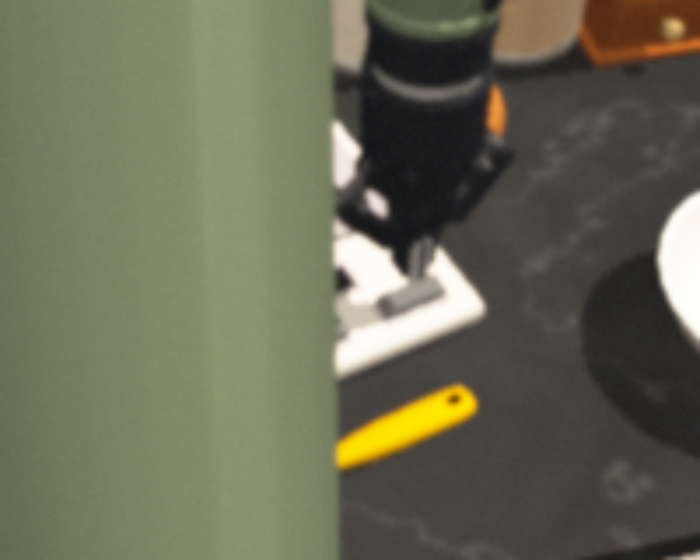

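The closed fingertips (crop about (418,275)) hover over the bar key (crop (412,297)), clear of the other keys and the peeler. Next I press.

```bash
python3 - <<'E'
from workcell import *
p=[.492,-.0165]
pr=lambda t:(lambda s:print(t,round(s["clock"],2),s["ee_pos"].round(4),s["force"].round(2)))(get_state())
move_l(p+[.040],feed=.04);pr("near")
print(move_l(p+[.026],feed=.008,f_stop=7));pr("down")
for _ in range(4): dwell(.55);pr("hold")
E
```

```text
near 4.84 [ 0.4918 -0.0165  0.0398] [ 0.28 -0.87  0.4 ]
True
down 6.12 [ 0.492  -0.0165  0.029 ] [-0.29  0.09  4.94]
hold 6.67 [ 0.492  -0.0165  0.029 ] [-1.07 -0.03  4.83]
hold 7.22 [ 0.492  -0.0165  0.0291] [-0.4   0.43  5.17]
hold 7.77 [ 0.492  -0.0165  0.029 ] [-0.52  0.91  4.22]
hold 8.32 [ 0.492  -0.0165  0.029 ] [-0.16 -0.13  5.02]
```

The tip stopped at z = 29 mm with about 5 N on it, so the key was fully down, and it was held for 2.2 s. Now I release it, retreat and check.

```bash
python3 - <<'E'
from h import *;import pickle
from workcell import *
move_l([.492,-.0165,.06],feed=.03);dwell(.4);move_l([.46,-.0165,.2],feed=.12)
s0=[1.094,0.326,-0.193,1.052,0,1.437];set_joints(s0);dwell(.5)
f0=pickle.load(open("top.pkl","rb"));f=grab_frame("top")
d=cv2.absdiff(f["pixels"],f0["pixels"]).max(2)[135:290,125:440]
s=get_state();print(s["clock"],s["force"],(d>50).sum(),[depthpt(f,u,v).round(3) for u,v in((225,229),(248,223),(271,217))])
cv2.imwrite("pics/end.png",cv2.resize(f["pixels"][130:295,120:340,::-1],None,fx=3,fy=3))
E
```

```text
13.9667 [-0.29399794 -0.0157789  -0.30307121] 0 [array([0.462, 0.104, 0.033]), array([0.478, 0.043, 0.033]), array([ 0.493, -0.018,  0.032])]
```

View pics/end.png

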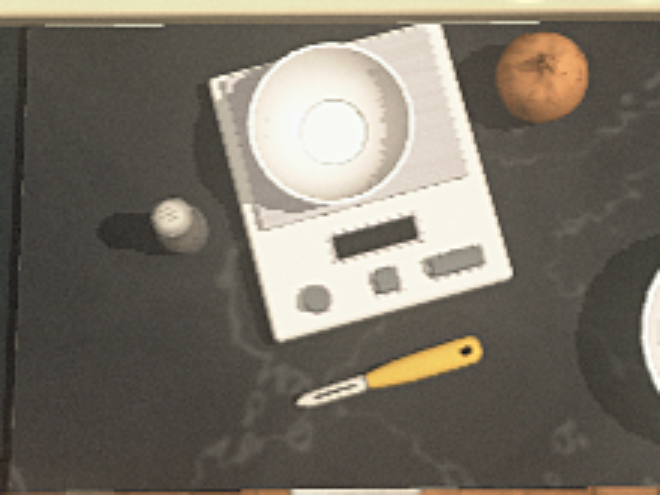

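Nothing has moved: no pixel in the work area differs from the first picture. All three keys (crop (315,298), (385,279), (455,261)) read the same height, within depth noise, and the arm is clear.

```bash
python3 -c "
from workcell import *
print(close_job())"
```

```text
the job is handed in; nothing more can be done
None
```

The bar key was pressed fully down at about 5 N, held for about 2.2 s and released; the last picture showed nothing else had moved, and the job is handed in (no verdict was returned).

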